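# Seat the splined cog on the keyed inspection hub and lock it with the keyhole keeper

### The arm

A 6-joint arm with a two-finger parallel gripper is mounted at the origin on the work surface. World frame = base frame: x ahead of the robot, y to its left, z up, the work surface at z = 0. Lengths are in mm, angles in rad, forces in N, time in s.
With the tool pointing down it reaches from about 275 to 1000 mm from the base axis. Payload 8.4 kg.
Tool frame: the origin (TCP) lies on the mounting face of the last link; the fingertips stand 173 mm ahead of it and the grasp point (between the pads) lies 155 mm ahead of it; z points along the fingers, y is the line along which they close (so a half turn about z gives the same grasp; the last joint's range is limited). The gripper opens to 85 mm and grips with 20 to 120 N. Pads are 22 mm wide; open, the fingers measure 114 mm over their backs; the gripper's body (76 mm by 85 mm) begins 54 mm behind the grasp point. The pads swing forward as they close: fully open they stand 13 mm farther back than shut.
Start: joints at [-1.248, 0.353, 1.633, -0, 1.155, -0.002], TCP at [199.448, -592.326, 404.681] pointing down, gripper open.
Joint ranges: [-2.63, 2.63], [-0.92, 2.1], [0.06, 2.66], [-1.3, 4.44], [0, 2.69], [-3.02, 3.02]. Speed limits (rad/s): [2.22, 2.22, 2.79, 3.14, 3.14, 3.14].

### API

Orientations are given as [roll, pitch, yaw] about the fixed x, y, z axes, in that order (R = Rz(yaw) Ry(pitch) Rx(roll)).
In Python, from rig import r gives the robot as it stands.
- The arm moves only by the tool apply_moves, never from a script. Its argument "deltas" is a list of rows, each an object with "claw": the gripper command: -1 is fully open, 1 is shut, values between are in proportion; "delta_pos": the shift along the tool's x, y, z in cm, a list of three; "yaw": the turn about the tool's z in rad. In form: [{"claw": claw, "delta_pos": [tx, ty, tz], "yaw": yaw}, ...]. A call has 1 to 8 rows; each row shifts and turns the commanded pose from where the row before left it, along the tool's axes as they then stand; what a row does not reach is not made up. A row lasts 1/8 s, in which the tool goes at most 62.5 mm and 10.7 degrees, less where a joint would pass 70% of its speed; a pose out of reach is approached as far as the arm can. A call with a gripper value outside its range is refused whole. The fingers move at their own pace and stop on an object; "grip_force" is the grip in N (left out, the last holds). Time passes only in rows, so rows that do not move let the fingers close. It gives the time, the measured TCP pose, the force, the opening and the grip force at its end, in the units of the state.
- r.sense(): the state, without advancing time (a new reading comes with each control period).
- r.grab_frame(name): name is "scene" or "top" or "wrist"; returns a dict with "img" (384x512x3 uint8, blue, green, red), "z_map" (384x512 float32, mm along the optical axis (not along the pixel's ray), 0 where there is no reading), "fx", "fy", "cx", "cy" (pixels), "eye" and "rotation" of the camera in the world; the wrist camera has in their place "T_tool_cam" (4x4, takes a point from camera to tool coordinates, whose origin is the TCP and whose axes are the flange's). Camera axes: x right, y up, looking along -z (the intrinsics and any distortion apply to the point x, -y, -z); pixel columns grow to the right and rows downward; lengths in mm; the calibration is good to about 2 mm. A picture is of the moment at which its call begins: read the wrist's pose just before it.
- r.sign_off(): hands the job in; it is judged then, once.
The state is a dict: "clock": time; "qpos": joint angles; "qvel": joint speeds; "joint_efforts": joint torques, N m; "eef_pos": TCP position; "tcp_rot": TCP orientation; "contact_force": force on the tool from outside, world axes, zero at the start; "wrist_torque": the same for the moment, N m; "opening": opening from 0.0 (shut) to 1.0 (fully open); "grasp_force": force on a finger pad.
Only numpy, scipy, OpenCV 4.12 (cv2) and the standard library are available. Lean on these libraries where they do the work, as an engineer would, in place of code of your own. Each camera call takes 0.05 s, during which the arm holds its last target. There are 200 camera calls.

### The job

On the inspection bench a toothed steel cog has been left resting on top of the splines of the keyed hub: turn it until its master spline finds the key and it slides down fully home. Then pick up the steel keeper plate (the one with the keyhole and the upright tab), drop the round end of its keyhole over the headed stud in the middle of the hub so that it lies flat on the cog's boss, clear of the cog's pin, and slide it along until the stud's neck sits at the end of the slot and the plate is locked under the head. Leave the cans, the powder bottle and the other things on the bench standing and lying where they are.

Things in the scene. Friction and masses are not known exactly. Their poses are not given: they have to be found in the camera images.
- fixture: Fixture fixed to the bench: round base 180 mm wide, 18 high, pedestal 84 mm wide with flat top (shoulder) 35 mm above the bench; on it a 50 mm hub with seven unevenly spaced keys up to 49 mm, the master wider, then a plain round nose to 66.5 mm. Origin: hub axis at bench level. x axis points to the master key and to a small index block on the base's rim (radius 75-90 mm, top at 45 mm).
- stud (a point): Centre of the top of the stud's head, on the hub's axis, 83 mm above the bench. The head is 19 mm in diameter and 8.5 mm thick (underside 74.5 mm above the bench); the neck below it is 9 mm in diameter. Hub and stud are oiled.
- cog: Loose steel cog, 148 mm over its teeth, 0.85 kg: a flat-topped boss 92 mm wide, 32 tall; toothed web 8 to 16 mm above the underside. Origin: bore centre at its underside; x points to the drive pin and the wide gap in the bore (gaps 1 mm wider each side than the keys); z up. It starts upright round the nose, underside on the keys (49 mm above the bench), 0.7 rad to half a turn from its place.
- cog_pin (a point): Middle of the cog's smooth upright drive pin: 12 mm diameter, 28 tall from the web, 60 mm from the axis; 79 mm above the bench at first, 65 when home. 1 to 2 N level push turns the cog; over 4 N up or down on the pin tips and jams it. When cog x meets fixture x within 2 degrees the cog drops 14 mm by its weight (underside 35, boss top 67 mm) and turns no more, pin in line with the index block.
- keeper_tab (a point): Centre of the upright tab of the loose keeper, to grip or push: 9 mm thick (along the plate), 30 wide, 28 tall above the plate; this point is 19 mm above the plate's underside, 4.5 mm from the plate's end. The keeper is a steel plate 92.5 x 50 x 5 mm, 0.2 kg, flat on the bench, tab up. x: along the plate from tab to hole; z up.
- keeper_hole (a point): Centre of the keeper's round hole (26 mm across), half-way through the 5 mm plate, 68 mm along the plate's x from the tab's centre. Beyond it the plate goes on 20 mm.
- keeper_slot (a point): The closed end of the keeper's slot: the point, half-way through the plate, where the stud's axis stands when the plate is locked. 28 mm along -x from the hole's centre, 40 mm along +x from the tab's centre. The slot is 12.5 mm wide and opens into the hole, so from hole to lock the plate moves 28 mm along its own +x.
- strap: Loose plain steel strap beside the keeper, 110 x 40 x 5 mm with two square holes and no tab: not needed. Origin: centre of its underside, x along its length.
- can_a: Loose spray can standing upright, 66 mm in diameter, 192 mm tall. Origin: centre of its foot.
- can_b: Another spray can like can_a.
- powder: Loose squeeze bottle standing upright, 60 mm in diameter, 145 mm tall. Origin: centre of its foot.
- yoke: Loose black magnetic yoke lying in front of the robot, body 50 x 140 x 45 mm with two legs reaching 84 mm towards its -x. Origin: under the middle of the body.
There are look-alikes about, which are no part of the job. Of the things shaped like the part that bears keeper_tab, the bare steel one is meant. There is more than one size of the fixture; the job needs the larger.

How it is judged:
By the outcome, as a careful person would: the job done as asked, in the order asked, and still so for the second after the job is handed in, with the robot touching nothing.
It also fails if it takes over 64 s, if anything falls off the work surface, if the arm or the gripper's body presses on something with over 40 N, if the wrist force passes 120 N, or if a joint passes its speed limit or range.

## Working session

There is one attempt and no reset: what is moved stays moved. The work goes in short steps, Python scripts to look and compute and a tool call to move; the robot and the scene stay as the last step left them, time stands still between calls to the robot, and variables do not carry over. Pictures are saved under pics/ and viewed, at most 10 in all, crops included, and the job is handed in when it is done.

Besides the shell and the picture viewer there is one more tool, called by a JSON object that holds its "op" and its "data", one argument or row to a line. apply_moves: Moves the arm, as the interface text tells. Its arguments: {"type":"object","properties":{"deltas":{"type":"array"},"grip_force":{"type":"number"}},"required":["deltas"]}

```bash
ls; mkdir -p pics; cat > h.py <<'E'
from rig import r
import numpy as np, cv2
def pts(f, T=None):
    z=f["z_map"]; v,u=np.mgrid[0:z.shape[0],0:z.shape[1]]
    X=(u-f["cx"])/f["fx"]*z; Y=-(v-f["cy"])/f["fy"]*z
    P=np.stack([X,Y,-z],-1)
    if T is None: return P@np.array(f["rotation"]).T+np.array(f["eye"])
    P=P@T[:3,:3].T+T[:3,3]; return P
E
python3 - <<'E'
from h import *
for n in("scene","top"):
    f=r.grab_frame(n); cv2.imwrite(f"pics/{n}0.png",f["img"]); np.savez(f"{n}0.npz",**f)
    print({k:(v if np.size(v)<17 else np.shape(v)) for k,v in f.items()})
a=np.load("scene0.npz")["img"];b=np.load("top0.npz")["img"]
cv2.imwrite("pics/st.png",np.hstack([a,b])[:, :])
print(r.sense())
E
```

```text
pics
{'img': (384, 512, 3), 'z_map': (384, 512), 'fx': 388.8681921757413, 'fy': 388.8681921757413, 'cx': 254.65262678435968, 'cy': 186.39714992790476, 'eye': array([991.36951248, 483.18500725, 626.04795293]), 'rotation': array([0.84970444, 0.01369776, 2.37759494])}
{'img': (384, 512, 3), 'z_map': (384, 512), 'fx': 415.1682251115798, 'fy': 415.1682251115798, 'cx': 253.45635328061684, 'cy': 195.57166508180524, 'eye': array([ 372.8270856 ,   38.13522033, 1097.91921141]), 'rotation': array([ 0.17977059, -0.032183  , -1.5548666 ])}
{'clock': 0.1, 'qpos': array([-1.24841953e+00,  3.53573303e-01,  1.63407244e+00, -1.88073081e-05,
        1.15517826e+00, -2.42122022e-03]), 'qvel': array([ 0.00092083,  0.00077143, -0.00322089,  0.00023345, -0.00049982,
        0.00092258]), 'joint_efforts': array([-4.20753886e-04, -6.06360984e+01, -3.42820609e+01,  2.00637970e-05,
        4.05062281e-03, -5.82359121e-06]), 'eef_pos': array([ 199.36532243, -592.1244776 ,  404.03467828]), 'tcp_rot': array([-3.14036127e+00,  1.42154059e-05,  3.24805626e-01]), 'contact_force': array([0.34535927, 0.86548376, 0.03257243]), 'wrist_torque': array([ 0.01156392, -0.04162568,  0.03086305]), 'grasp_force': 0.0, 'opening': 1.0021985390187431}
```

View pics/top0.png

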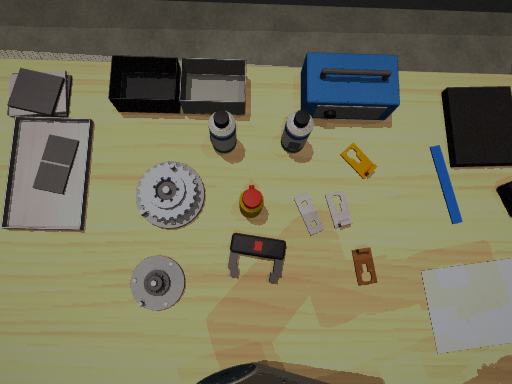

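View pics/scene0.png

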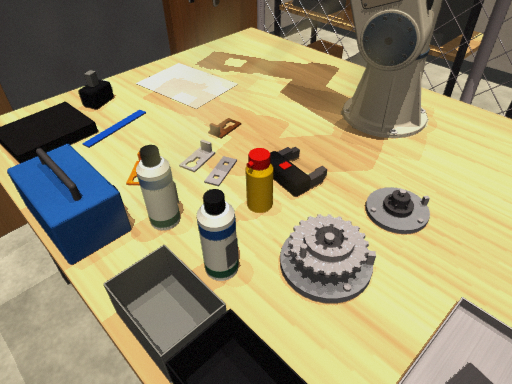

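The steel parts in the top view:
- The fixture with the cog is at (170,195). The smaller look-alike fixture is at (157,283).
- There are three keeper-shaped parts: bare steel (338,210), orange (358,160) and brown (365,266). The bare steel one is meant.
- The strap at (308,213) has no tab.

I'll confirm these in one crop and measure.

```bash
cat > h.py <<'E'
from rig import r
import numpy as np, cv2
from scipy.spatial.transform import Rotation as Ro
def pts(f, s=None):
    z=f["z_map"]; v,u=np.mgrid[0:z.shape[0],0:z.shape[1]]
    P=np.stack([(u-f["cx"])/f["fx"]*z,-(v-f["cy"])/f["fy"]*z,-z],-1)
    if s is None: return P@Ro.from_euler("xyz",f["rotation"]).as_matrix().T+f["eye"]
    T=np.array(f["T_tool_cam"]); P=P@T[:3,:3].T+T[:3,3]
    return P@Ro.from_euler("xyz",s["tcp_rot"]).as_matrix().T+s["eef_pos"]
E
python3 - <<'E'
from h import *
f=dict(np.load("top0.npz")); P=pts(f); im=f["img"]
a=cv2.resize(im[155:235,130:210],(400,400),interpolation=2);b=cv2.resize(im[180:260,285:365],(400,400),interpolation=2)
cv2.imwrite("pics/crop0.png",np.hstack([a,b]))
for n,(u,v) in dict(bench=(200,300),stud=(166,190),stud2=(153,283),tab=(341,224),kbody=(338,200),strap=(308,213)).items(): print(n,P[v,u].round(1))
x,y,z=P.transpose(2,0,1)
def blob(n,u0,u1,v0,v1,z0,z1):
    m=np.zeros(z.shape,bool); m[v0:v1,u0:u1]=1; m&=(z>z0)&(z<z1); print(n,m.sum(),P[m].mean(0).round(1), P[m].min(0).round(1),P[m].max(0).round(1))
    return P[m]
blob("studhead",150,182,175,210,78,95)
blob("boss",130,210,155,235,76,90)
blob("web",130,210,155,235,57,72)
blob("keeper tab",322,360,185,235,18,45)
k=blob("keeper plate",322,356,185,235,3.2,10)
blob("strap",290,323,185,240,3.2,10)
blob("powder",230,270,180,222,30,160)
blob("canb",205,240,100,160,30,200);blob("cana",280,315,100,160,30,200);blob("yoke",225,290,230,285,15,70)
E
```

```text
bench [297.8 139.2  -6.3]
stud [567.6 225.6  80.5]
stud2 [340.8 248.6  59.3]
tab [ 497.3 -222.1   30. ]
kbody [ 5.659e+02 -2.228e+02 -4.000e-01]
strap [ 527.7 -139.9    6.9]
studhead 532 [565.5 227.   80.7] [524.5 187.1  78. ] [606.5 266.7  87.3]
boss 757 [569.5 226.6  80.2] [523.1 181.1  76. ] [628.  272.9  88.7]
web 1624 [566.1 225.4  64.5] [496.9 153.   57. ] [644.1 299.1  71.9]
keeper tab 47 [ 500.6 -233.2   32. ] [ 492.9 -249.1   22.3] [ 508.2 -218.6   37.3]
keeper plate 391 [ 540.  -221.     5.3] [ 478.2 -268.8    3.2] [ 606.3 -176.5    9.6]
strap 453 [ 528.2 -140.1    5.2] [ 458.  -177.2    3.2] [605.3 -92.2  10. ]
powder 571 [535.8  15.4 122.2] [512.9 -14.4  31.1] [574.2  44.  149.5]
canb 1271 [731.3  89.5 119.3] [686.1  49.7  30.2] [804.  141.5 196.2]
cana 1106 [725.3 -98.5 129.9] [ 691.3 -154.1   31.4] [833.5 -64.6 195.4]
yoke 1467 [422.3  -4.2  37.9] [346.8 -75.9  15.9] [468.7  68.7  49.2]
```

View pics/crop0.png

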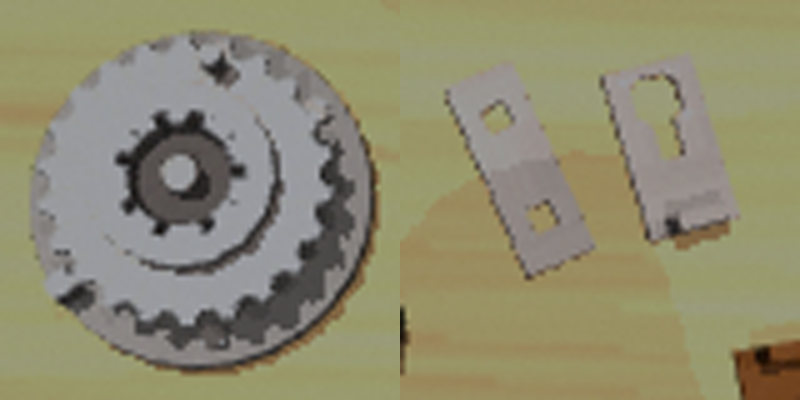

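The right-hand crop shows the bare steel keeper with its keyhole and tab (tab near crop (690,220)). The left-hand strap has two square holes and no tab, so the keeper at (338,210) is the one meant. In the left crop the cog pin is at (220,68) and the index block at (75,293). That needs a turn of about +160° CCW. Moving over the cog for a closer look.

{"op": "apply_moves", "data": {
  "deltas": [
    {"claw":-1,"delta_pos":[3.8,-4.1,-0.2],"yaw":0},
    {"claw":-1,"delta_pos":[3.8,-4.1,-0.2],"yaw":0},
    {"claw":-1,"delta_pos":[3.8,-4.1,-0.2],"yaw":0},
    {"claw":-1,"delta_pos":[3.8,-4.1,-0.2],"yaw":0},
    {"claw":-1,"delta_pos":[3.8,-4.1,-0.2],"yaw":0},
    {"claw":-1,"delta_pos":[3.8,-4.1,-0.2],"yaw":0},
    {"claw":-1,"delta_pos":[3.8,-4.1,-0.2],"yaw":0},
    {"claw":-1,"delta_pos":[3.8,-4.1,-0.2],"yaw":0}
  ]
}}

```text
clock: 1.1
eef_pos: [383.2, -182.8, 420.8]
tcp_rot: [3.141, -0.0, 0.324]
contact_force: [0.9, -0.2, 0.5]
opening: 0.998
grasp_force: 0.0
```

{"op": "apply_moves", "data": {
  "deltas": [
    {"claw":-1,"delta_pos":[3.8,-4.1,-0.2],"yaw":0},
    {"claw":-1,"delta_pos":[3.8,-4.1,-0.2],"yaw":0},
    {"claw":-1,"delta_pos":[3.8,-4.1,-0.2],"yaw":0},
    {"claw":-1,"delta_pos":[3.8,-4.1,-0.2],"yaw":0},
    {"claw":-1,"delta_pos":[3.8,-4.1,-0.2],"yaw":0},
    {"claw":-1,"delta_pos":[3.8,-4.1,-0.2],"yaw":0},
    {"claw":-1,"delta_pos":[3.8,-4.1,-0.2],"yaw":0},
    {"claw":-1,"delta_pos":[3.8,-4.1,-0.2],"yaw":0}
  ]
}}

```text
clock: 2.1
eef_pos: [566.7, 225.2, 436.4]
tcp_rot: [3.141, 0.0, 0.325]
contact_force: [1.6, -0.1, 0.3]
opening: 1.0
grasp_force: 0.0
```

{"op": "apply_moves", "data": {
  "deltas": [
    {"claw":0.3,"delta_pos":[0,0,0],"yaw":0.17},
    {"claw":0.3,"delta_pos":[0,0,0],"yaw":0.17},
    {"claw":0.3,"delta_pos":[0,0,0],"yaw":0.17},
    {"claw":0.3,"delta_pos":[0,0,0],"yaw":0.165},
    {"claw":0.3,"delta_pos":[0,0,0],"yaw":0}
  ]
}}

```text
clock: 2.72
eef_pos: [566.2, 223.4, 436.3]
tcp_rot: [3.141, 0.001, -0.349]
contact_force: [-0.4, -0.9, -0.6]
opening: 0.35
grasp_force: 0.0
```

```bash
python3 - <<'E'
from h import *
s=r.sense(); f=r.grab_frame("wrist"); cv2.imwrite("pics/w1.png",f["img"]); np.savez("w1.npz",**f,**s)
print(s["eef_pos"],s["tcp_rot"],s["opening"],np.round(f["T_tool_cam"],2),f["fx"])
E
```

```text
[566.21451081 223.37587884 436.31314004] [ 3.14114214e+00  5.47317288e-04 -3.49090438e-01] 0.34968186137525764 [[ 0.    0.96  0.27 68.57]
 [ 1.   -0.   -0.   -0.18]
 [-0.    0.27 -0.96 30.83]
 [ 0.    0.    0.    1.  ]] 300.2127412834073
```

View pics/w1.png

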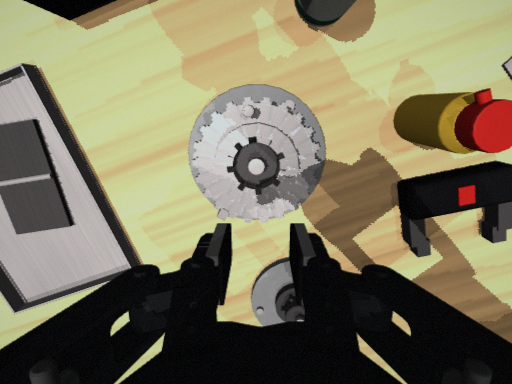

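The wrist view shows the stud head at (256,167), the pin near (249,112) and the index block near (223,213). Casting these onto their known heights.

```bash
cat >> h.py <<'E'
def ray(f,s,u,v,z):
    d=np.array([(u-f["cx"])/f["fx"],-(v-f["cy"])/f["fy"],-1.])
    if s is None: R=Ro.from_euler("xyz",f["rotation"]).as_matrix(); o=f["eye"]
    else:
        A=Ro.from_euler("xyz",s["tcp_rot"]).as_matrix();T=np.array(f["T_tool_cam"]);R=A@T[:3,:3];o=A@T[:3,3]+s["eef_pos"]
    d=R@d; return o+d*(z-o[2])/d[2]
E
python3 - <<'E'
from h import *
f=dict(np.load("w1.npz")); s=f; P=pts(f,s); im=f["img"]
for nm,(u,v,z) in dict(stud=(256,167,83),pin=(249,112,93),index=(223,213,45)).items(): print(nm,ray(f,s,u,v,z).round(1),P[v,u].round(1))
z=P[...,2]
# tall spots
c=ray(f,s,256,167,83)[:2]
rr=np.hypot(P[...,0]-c[0],P[...,1]-c[1])
for n,m in dict(stud=(rr<14)&(z>79),pin=(rr>49)&(rr<75)&(z>77)&(z<100),idx=(rr>76)&(rr<95)&(z>37)&(z<60)).items():
    vv,uu=np.nonzero(m); print(n,m.sum(),P[m].mean(0).round(1) if m.any() else 0, uu.mean(),vv.mean())
ft=P[225:300,195:330]; print("tips", [P[v,u].round(0) for v,u in ((235,223),(228,222),(228,298),(235,298))])
b=cv2.resize(im[75:230,180:335],(620,620),interpolation=2); cv2.imwrite("pics/w1c.png",b[:600])
E
```

```text
stud [568.8 227.   83. ] [568.9 226.9  83.4]
pin [626.3 213.2  93. ] [626.3 213.2  93.2]
index [519.7 290.4  45. ] [519.4 290.7  43.9]
stud 4741 [576.7 224.1 327.2] 246.84496941573508 333.14701539759545
pin 111 [628.1 213.4  92.3] 248.22522522522522 110.27927927927928
idx 85 [518.  292.   44.5] 222.35294117647058 214.42352941176472
tips [array([583., 235., 282.]), array([583., 237., 273.]), array([571., 203., 274.]), array([572., 203., 283.])]
```

View pics/w1c.png

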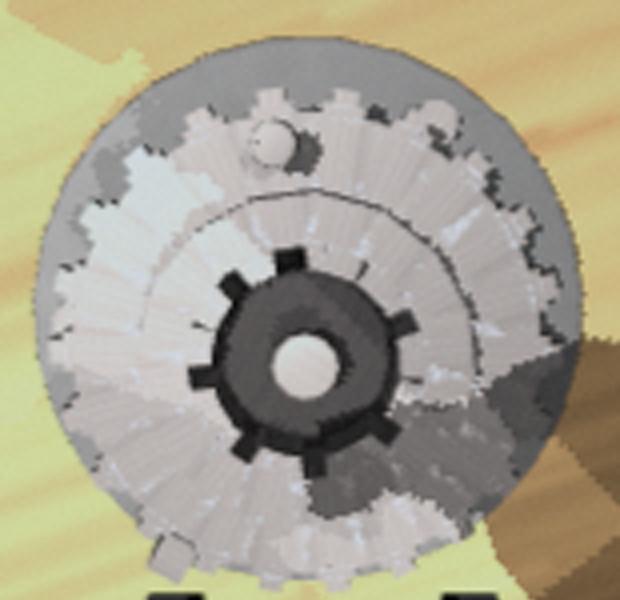

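Pin is at −13.3° (radius 60 ✓) and the index at +127.8° (radius 82 ✓), so the turn is +141° CCW. I'll straddle the pin loosely and walk it round.

{"op": "apply_moves", "data": {
  "deltas": [
    {"claw":0.3,"delta_pos":[0,0,0],"yaw":-0.117},
    {"claw":0.3,"delta_pos":[3.25,-0.2,0],"yaw":0},
    {"claw":0.3,"delta_pos":[3.25,-0.2,0],"yaw":0},
    {"claw":0.3,"delta_pos":[0,0,4.7],"yaw":0},
    {"claw":0.3,"delta_pos":[0,0,4.7],"yaw":0},
    {"claw":0.3,"delta_pos":[0,0,4.7],"yaw":0},
    {"claw":0.3,"delta_pos":[0,0,2.0],"yaw":0},
    {"claw":0.3,"delta_pos":[0,0,0],"yaw":0}
  ]
}}

```text
clock: 3.78
eef_pos: [630.3, 212.2, 274.8]
tcp_rot: [3.14, 0.002, -0.232]
contact_force: [-0.1, -0.1, 0.2]
opening: 0.35
grasp_force: 0.0
```

```bash
python3 - <<'E'
from h import *
s=r.sense(); f=r.grab_frame("wrist"); cv2.imwrite("pics/w2.png",f["img"])
print(s["eef_pos"],s["tcp_rot"],s["contact_force"])
E
```

```text
[630.2771097  212.20793549 274.76712475] [ 3.14042429e+00  1.90641838e-03 -2.31680504e-01] [-0.05677777 -0.14741543  0.20235329]
```

View pics/w2.png

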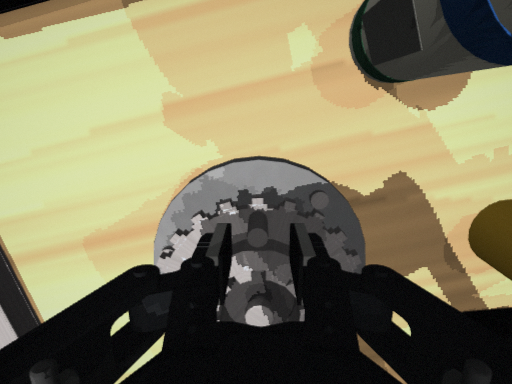

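The pin (258,228) is centred between the fingers (223 and 298). Lower and start pushing.

{"op": "apply_moves", "data": {
  "deltas": [
    {"claw":0.3,"delta_pos":[0,0,1.4],"yaw":0},
    {"claw":0.3,"delta_pos":[0,0,1.3],"yaw":0},
    {"claw":0.3,"delta_pos":[0,0,0],"yaw":0},
    {"claw":0.3,"delta_pos":[-0.02,-0.31,0],"yaw":-0.05},
    {"claw":0.3,"delta_pos":[-0.02,-0.31,0],"yaw":-0.05},
    {"claw":0.3,"delta_pos":[-0.02,-0.31,0],"yaw":-0.05},
    {"claw":0.3,"delta_pos":[-0.02,-0.31,0],"yaw":-0.05},
    {"claw":0.3,"delta_pos":[-0.02,-0.31,0],"yaw":-0.05}
  ]
}}

```text
clock: 4.82
eef_pos: [631.8, 227.6, 249.1]
tcp_rot: [3.141, -0.001, 0.019]
contact_force: [-0.5, -3.7, 0.5]
opening: 0.357
grasp_force: 1.6
```

{"op": "apply_moves", "data": {
  "deltas": [
    {"claw":0.3,"delta_pos":[-0.02,-0.5,0],"yaw":-0.08},
    {"claw":0.3,"delta_pos":[-0.02,-0.5,0],"yaw":-0.08},
    {"claw":0.3,"delta_pos":[-0.02,-0.5,0],"yaw":-0.08},
    {"claw":0.3,"delta_pos":[-0.02,-0.5,0],"yaw":-0.08}
  ]
}}

```text
clock: 5.32
eef_pos: [628.3, 247.1, 249.1]
tcp_rot: [3.141, -0.0, 0.34]
contact_force: [1.0, -2.9, -0.1]
opening: 0.349
grasp_force: 1.2
```

```bash
python3 - <<'E'
from h import *
s=r.sense(); f=r.grab_frame("wrist"); cv2.imwrite("pics/w3.png",f["img"]); 
p=s["eef_pos"][:2]-[568.8,227]; print(np.hypot(*p),np.arctan2(p[1],p[0]),s["tcp_rot"],s["contact_force"],s["opening"])
P=pts(f,s);x,y,z=P.transpose(2,0,1); 
rr=np.hypot(x-568.8,y-227)
for n,m in dict(web=(rr>55)&(rr<66)&(z>60)&(z<75),pin=(rr>49)&(rr<75)&(z>89)&(z<96)).items():
    print(n,m.sum(),P[m].mean(0).round(1),P[m].std(0))
E
```

```text
62.79344432972448 0.3252611117652818 [ 3.14072709e+00 -4.08858958e-04  3.39677572e-01] [ 1.01763344 -2.898054   -0.10301735] 0.3493115342210619
web 1422 [611.4 250.8  65. ] [25.54000348 29.44494318  1.80226921]
pin 743 [629.5 242.1  92.5] [ 4.89017747 12.71264225  1.39331633]
```

The pin is being pushed at about 3 N with the cog level. Continue round.

{"op": "apply_moves", "data": {
  "deltas": [
    {"claw":0.3,"delta_pos":[-0.03,-0.63,0],"yaw":-0.1},
    {"claw":0.3,"delta_pos":[-0.03,-0.63,0],"yaw":-0.1},
    {"claw":0.3,"delta_pos":[-0.03,-0.63,0],"yaw":-0.1},
    {"claw":0.3,"delta_pos":[-0.03,-0.63,0],"yaw":-0.1},
    {"claw":0.3,"delta_pos":[-0.03,-0.63,0],"yaw":-0.1},
    {"claw":0.3,"delta_pos":[-0.03,-0.63,0],"yaw":-0.1},
    {"claw":0.3,"delta_pos":[-0.03,-0.63,0],"yaw":-0.1},
    {"claw":0.3,"delta_pos":[-0.03,-0.63,0],"yaw":-0.1}
  ]
}}

```text
clock: 6.38
eef_pos: [595.7, 283.8, 249.2]
tcp_rot: [3.14, -0.001, 1.139]
contact_force: [3.1, 0.8, -0.7]
opening: 0.348
grasp_force: 1.6
```

{"op": "apply_moves", "data": {
  "deltas": [
    {"claw":0.3,"delta_pos":[-0.03,-0.63,0],"yaw":-0.1},
    {"claw":0.3,"delta_pos":[-0.03,-0.63,0],"yaw":-0.1},
    {"claw":0.3,"delta_pos":[-0.03,-0.63,0],"yaw":-0.1},
    {"claw":0.3,"delta_pos":[-0.03,-0.63,0],"yaw":-0.1},
    {"claw":0.3,"delta_pos":[-0.03,-0.63,0],"yaw":-0.1},
    {"claw":0.3,"delta_pos":[-0.03,-0.63,0],"yaw":-0.1},
    {"claw":0.3,"delta_pos":[-0.03,-0.63,0],"yaw":-0.1},
    {"claw":0.3,"delta_pos":[0,0,0],"yaw":0}
  ]
}}

```text
clock: 7.38
eef_pos: [552.1, 287.7, 249.2]
tcp_rot: [3.141, -0.0, 1.835]
contact_force: [1.3, 0.4, 0.6]
opening: 0.352
grasp_force: 0.5
```

```bash
cat > cog.py <<'E'
from h import *
s=r.sense(); f=r.grab_frame("wrist"); cv2.imwrite("pics/w4.png",f["img"]); 
p=s["eef_pos"][:2]-[568.8,227]; print(np.hypot(*p),np.arctan2(p[1],p[0]),s["eef_pos"],s["tcp_rot"],s["contact_force"],s["opening"])
P=pts(f,s);x,y,z=P.transpose(2,0,1); 
rr=np.hypot(x-568.8,y-227)
for a,b,lo,hi in ((30,44,55,90),(56,64,40,80)):
    m=(rr>a)&(rr<b)&(z>lo)&(z<hi); print(a,m.sum(),np.median(z[m]),P[m].mean(0).round(1))
c=s["tcp_rot"][2]; R=Ro.from_euler("xyz",s["tcp_rot"]).as_matrix(); L=(P-s["eef_pos"])@R
m=(np.abs(L[...,1])<12.5)&(np.abs(L[...,0])<14)&(L[...,2]>140)&(z>72)&(rr>48); print("pin",m.sum(),P[m].mean(0).round(1),np.median(z[m])) if m.any() else 0
q=P[m].mean(0)[:2]-[568.8,227]; print(np.hypot(*q),np.arctan2(q[1],q[0]))
E
python3 cog.py
```

```text
62.9452270597884 1.838545686394628 [552.14710616 287.70241129 249.20205317] [ 3.14059150e+00 -3.96671788e-04  1.83519044e+00] [1.25677705 0.44100139 0.56732886] 0.3518401478014439
30 1748 80.87748891181683 [561.1 260.6  80.9]
56 898 64.91625825732288 [549.  272.8  65.6]
pin 675 [560.7 288.7  87.8] 91.71598335710561
62.18744146636541 1.7019656564549812
```

Pin is at 1.70 rad, target 2.23. Advance 0.4, then go slowly.

{"op": "apply_moves", "data": {
  "deltas": [
    {"claw":0.3,"delta_pos":[-0.03,-0.5,0],"yaw":-0.08},
    {"claw":0.3,"delta_pos":[-0.03,-0.5,0],"yaw":-0.08},
    {"claw":0.3,"delta_pos":[-0.03,-0.5,0],"yaw":-0.08},
    {"claw":0.3,"delta_pos":[-0.03,-0.5,0],"yaw":-0.08},
    {"claw":0.3,"delta_pos":[-0.01,-0.25,0],"yaw":-0.04},
    {"claw":0.3,"delta_pos":[0,-0.13,0],"yaw":-0.02},
    {"claw":0.3,"delta_pos":[0,-0.13,0],"yaw":-0.02},
    {"claw":0.3,"delta_pos":[0,-0.13,0],"yaw":-0.02}
  ]
}}

```text
clock: 8.43
eef_pos: [529.0, 275.2, 248.8]
tcp_rot: [3.141, 0.0, 2.257]
contact_force: [1.2, 1.8, 1.4]
opening: 0.35
grasp_force: 1.4
```

{"op": "apply_moves", "data": {
  "deltas": [
    {"claw":0.3,"delta_pos":[0,-0.1,0],"yaw":-0.015},
    {"claw":0.3,"delta_pos":[0,-0.1,0],"yaw":-0.015},
    {"claw":0.3,"delta_pos":[0,-0.1,0],"yaw":-0.015},
    {"claw":0.3,"delta_pos":[0,-0.1,0],"yaw":-0.015},
    {"claw":0.3,"delta_pos":[0,0,0],"yaw":0}
  ]
}}

```text
clock: 9.05
eef_pos: [525.4, 272.2, 248.3]
tcp_rot: [-3.14, -0.0, 2.317]
contact_force: [-0.5, 0.2, -1.2]
opening: 0.345
grasp_force: 0.0
```

```bash
python3 cog.py
```

```text
62.69846686715759 2.336338410203547 [525.35448012 272.20602338 248.34293112] [-3.14006428e+00 -3.46253370e-04  2.31696823e+00] [-0.46088782  0.24852286 -1.16093739] 0.345170884074151
30 1578 75.49201830732584 [544.8 252.3  75.4]
56 1087 59.949670869688475 [536.  263.8  61.4]
pin 744 [528.6 273.4  84.7] 87.38445088115321
61.3630280175153 2.2841968064585756
```

The cog is partway down (boss top at 75.5 mm). Let it settle.

{"op": "apply_moves", "data": {
  "deltas": [
    {"claw":0.3,"delta_pos":[0,0,0],"yaw":0},
    {"claw":0.3,"delta_pos":[0,0,0],"yaw":0},
    {"claw":0.3,"delta_pos":[0,0,0],"yaw":0}
  ]
}}

```text
clock: 9.48
eef_pos: [525.8, 272.5, 248.6]
tcp_rot: [-3.141, -0.0, 2.317]
contact_force: [0.0, 0.1, 0.9]
opening: 0.348
grasp_force: 0.0
```

```bash
python3 cog.py
```

```text
62.631880027804534 2.3276152704279336 [525.79618586 272.53486978 248.64897097] [-3.14145694e+00 -4.25635546e-05  2.31678543e+00] [0.01054489 0.05367896 0.92572065] 0.3479858289946834
30 1394 67.09188931007989 [544.8 253.1  67.1]
56 1497 51.32681069960637 [534.  265.2  57.4]
pin 486 [531.  275.6  78.1] 78.80530237397483
61.53888594052549 2.2314615056997362
```

The cog is home: boss top 67.1 mm, pin top 79, pin in line with the index block. Now to the keeper: lift, cross high, turn, look.

{"op": "apply_moves", "data": {
  "deltas": [
    {"claw":0.3,"delta_pos":[0,0,-5.7],"yaw":0},
    {"claw":0.3,"delta_pos":[0,0,-5.7],"yaw":0},
    {"claw":0.3,"delta_pos":[0,0,-5.7],"yaw":0},
    {"claw":0.3,"delta_pos":[-4.0,-3.8,0],"yaw":0},
    {"claw":0.3,"delta_pos":[-4.0,-3.8,0],"yaw":0},
    {"claw":0.3,"delta_pos":[-4.0,-3.8,0],"yaw":0},
    {"claw":0.3,"delta_pos":[-4.0,-3.8,0],"yaw":0},
    {"claw":0.3,"delta_pos":[-4.0,-3.8,0],"yaw":0}
  ]
}}

```text
clock: 10.52
eef_pos: [521.7, -5.0, 419.9]
tcp_rot: [3.141, 0.0, 2.317]
contact_force: [0.7, 0.2, 0.6]
opening: 0.347
grasp_force: 0.0
```

{"op": "apply_moves", "data": {
  "deltas": [
    {"claw":0.3,"delta_pos":[-4.0,-3.8,0],"yaw":0},
    {"claw":0.3,"delta_pos":[-4.0,-3.8,0],"yaw":0},
    {"claw":0.3,"delta_pos":[-4.0,-3.8,0],"yaw":0},
    {"claw":0.3,"delta_pos":[-4.0,-3.8,0],"yaw":0},
    {"claw":0.3,"delta_pos":[0,0,0],"yaw":0.15},
    {"claw":0.3,"delta_pos":[0,0,0],"yaw":0.15},
    {"claw":0.3,"delta_pos":[0,0,0],"yaw":0.157},
    {"claw":0.3,"delta_pos":[0,0,0],"yaw":0}
  ]
}}

```text
clock: 11.52
eef_pos: [518.9, -224.0, 419.7]
tcp_rot: [-3.142, -0.0, 1.861]
contact_force: [0.3, 0.4, 0.8]
opening: 0.352
grasp_force: 0.0
```

```bash
cat > kp.py <<'E'
from h import *
s=r.sense(); f=r.grab_frame("wrist"); cv2.imwrite("pics/w5.png",f["img"]); np.savez("w5.npz",**f,**s)
print(s["eef_pos"],s["tcp_rot"],s["contact_force"])
P=pts(f,s); x,y,z=P.transpose(2,0,1)
for n,lo,hi in (("tab",27,37),("plate",3,7.5)):
    m=((z>lo)&(z<hi)&(x>440)&(x<620)&(y<-160)&(y>-290)).astype(np.uint8)
    k,l,st,c=cv2.connectedComponentsWithStats(m)
    for i in range(1,k):
        if st[i,4]>40:
            Q=P[l==i]; print(n,st[i],Q.mean(0).round(1),cv2.minAreaRect(Q[:,:2].astype(np.float32)))
E
python3 kp.py
```

```text
[ 518.8920673  -224.01222164  419.65473944] [-3.14150147e+00 -9.14359322e-05  1.86067088e+00] [0.29456689 0.40745019 0.75407171]
tab [240 152   8  26 202] [ 501.6 -234.    32.9] ((501.6676330566406, -234.3011016845703), (8.637094497680664, 30.171672821044922), 15.815207481384277)
plate [242  98  46  20 435] [ 500.  -167.5    5. ] ((506.3735656738281, -170.36444091796875), (57.98077392578125, 20.907867431640625), 0.5213976502418518)
plate [ 242  142   72   39 2026] [ 541.2 -222.2    5. ] ((542.4301147460938, -222.75152587890625), (91.71670532226562, 50.37310791015625), 15.771566390991211)
```

View pics/w5.png

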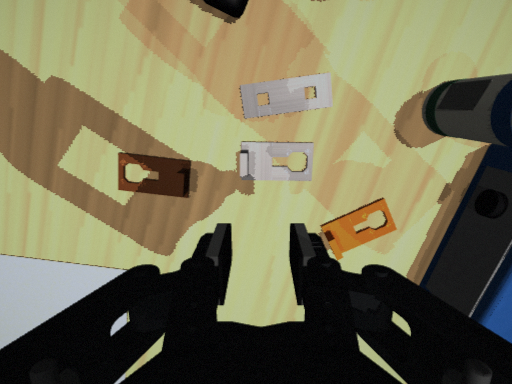

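The wrist view shows the keeper with its tab at (244,165) and hole at (297,161). The strap is above it at (285,95), with the brown and orange look-alikes at (155,175) and (360,228). Measured tab 8.6×30.2 mm and plate 91.7×50.4 mm, matching the sizes given. Grasp it.

{"op": "apply_moves", "data": {
  "deltas": [
    {"claw":0.3,"delta_pos":[0,0,0],"yaw":0.014},
    {"claw":0.3,"delta_pos":[-0.52,-1.93,0],"yaw":0},
    {"claw":0.3,"delta_pos":[0,0,5.5],"yaw":0},
    {"claw":0.3,"delta_pos":[0,0,5.5],"yaw":0},
    {"claw":0.3,"delta_pos":[0,0,5.5],"yaw":0},
    {"claw":0.3,"delta_pos":[0,0,4.0],"yaw":0},
    {"claw":0.3,"delta_pos":[0,0,2.0],"yaw":0},
    {"claw":0.3,"delta_pos":[0,0,1.0],"yaw":0}
  ]
}}

```text
clock: 12.58
eef_pos: [500.8, -234.5, 183.6]
tcp_rot: [-3.14, -0.001, 1.846]
contact_force: [-0.6, 0.4, -0.5]
opening: 0.349
grasp_force: 0.0
```

{"op": "apply_moves", "data": {
  "deltas": [
    {"claw":0.3,"delta_pos":[0,0,0],"yaw":0},
    {"claw":1,"delta_pos":[0,0,0],"yaw":0},
    {"claw":1,"delta_pos":[0,0,0],"yaw":0},
    {"claw":1,"delta_pos":[0,0,0],"yaw":0},
    {"claw":1,"delta_pos":[0,0,0],"yaw":0}
  ],
  "grip_force": 60
}}

```text
clock: 13.2
eef_pos: [502.2, -234.5, 185.9]
tcp_rot: [3.14, 0.001, 1.846]
contact_force: [-1.9, -0.6, 7.6]
opening: 0.088
grasp_force: 60.1
```

{"op": "apply_moves", "data": {
  "deltas": [
    {"claw":1,"delta_pos":[0,0,-1.5],"yaw":0},
    {"claw":1,"delta_pos":[0,0,-5],"yaw":0},
    {"claw":1,"delta_pos":[0,0,-5.5],"yaw":0},
    {"claw":1,"delta_pos":[0,0,-5.5],"yaw":0},
    {"claw":1,"delta_pos":[0,0,-4],"yaw":0},
    {"claw":1,"delta_pos":[0,0,0],"yaw":-0.128},
    {"claw":1,"delta_pos":[0,0,0],"yaw":-0.128},
    {"claw":1,"delta_pos":[0,0,0],"yaw":-0.128}
  ]
}}

```text
clock: 14.2
eef_pos: [501.4, -233.9, 400.7]
tcp_rot: [3.141, 0.001, 2.234]
contact_force: [-0.5, -0.1, -3.1]
opening: 0.092
grasp_force: 59.1
```

```bash
python3 - <<'E'
from h import *
s=r.sense(); f=r.grab_frame("wrist"); cv2.imwrite("pics/w6.png",f["img"]); np.savez("w6.npz",**f,**s)
print(s["eef_pos"],s["tcp_rot"],s["contact_force"],s["opening"],s["grasp_force"])
P=pts(f,s); R=Ro.from_euler("xyz",s["tcp_rot"]).as_matrix(); L=(P-s["eef_pos"])@R
m=((L[...,2]>165)&(L[...,2]<205)).astype(np.uint8)
k,l,st,c=cv2.connectedComponentsWithStats(m)
for i in range(1,k):
    if st[i,4]>60: Q=L[l==i]; print(st[i],Q.mean(0).round(1),Q.min(0).round(1),Q.max(0).round(1))
np.save("L6.npy",L)
d=np.array([515.1,185.3])-s["eef_pos"][:2]; print((R.T[:, :2]@d))
E
```

```text
[ 501.38875232 -233.9211808   400.73884551] [3.14129243e+00 5.48356254e-04 2.23422774e+00] [-0.46143418 -0.08588044 -3.11310906] 0.0915301943152996 59.0655380487442
[  252   185   178    88 10091] [  6.   45.9 180.9] [-25.  -4. 165.] [ 25.9  89.2 187.1]
[ 3.21853782e+02  2.68969386e+02 -9.57406568e-02]
```

View pics/w6.png

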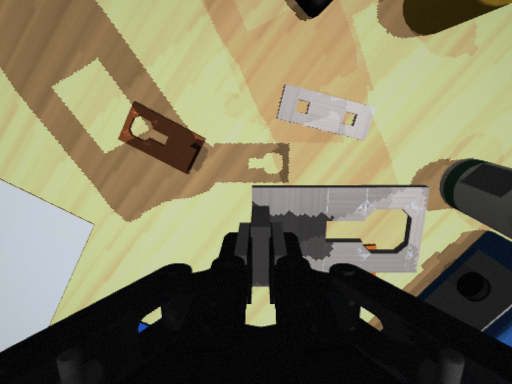

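The keeper is held level and its keyhole is in plain view (round end near (385,230)). Locate the hole in tool coordinates and check the tilt.

```bash
python3 - <<'E'
import numpy as np,cv2
from scipy import linalg
L=np.load("L6.npy"); f=np.load("w6.npz")
x,y,z=L.transpose(2,0,1)
m=(z>172)&(z<195)&(y>20)&(y<95)&(np.abs(x)<30)
A=np.c_[L[m][:,:2],np.ones(m.sum())]; c=np.linalg.lstsq(A,z[m],rcond=None)[0]; print("plane",c)
r_=np.abs(A@c-z[m]); print("res",np.percentile(r_,[50,90]))
Q=L[m]; print("x",np.percentile(Q[:,0],[.5,99.5]),"y far",np.percentile(Q[:,1],99.7))
for y0 in (60,65,70): # hole spans across
    s=m&(abs(y-y0)<1.5); xs=np.sort(x[s]); g=np.diff(xs).argmax(); print(y0,xs[0],xs[g],xs[g+1],xs[-1])
for x0 in (-3,0,3):
    s=m&(abs(x-x0)<1.0); ys=np.sort(y[s]); g=np.diff(ys).argmax(); print("along",x0,ys[g],ys[g+1],ys[-1])
E
```

```text
plane [2.05886526e-03 6.07321351e-03 1.80854891e+02]
res [0.4697073  1.30980043]
x [-24.16838594  25.74709004] y far 88.50598194803366
60 -23.75751285414039 -9.378003158392463 10.373003248829788 25.859420556337426
65 -24.68985609483245 -11.967887025742758 13.625885986135147 25.883960651844852
70 -24.66071576093694 -12.112908683225868 13.656128565546764 25.768279439496045
along -3 35.86388485870113 80.8023087607083 88.43687938920237
along 0 35.70820392491125 80.77338381647928 88.78203446284893
along 3 36.085489497775356 80.87156133629898 88.56081251452098
```

{"op": "apply_moves", "data": {
  "deltas": [
    {"claw":1,"delta_pos":[4.0,3.35,0],"yaw":0},
    {"claw":1,"delta_pos":[4.0,3.35,0],"yaw":0},
    {"claw":1,"delta_pos":[4.0,3.35,0],"yaw":0},
    {"claw":1,"delta_pos":[4.0,3.35,0],"yaw":0},
    {"claw":1,"delta_pos":[4.0,3.35,0],"yaw":0},
    {"claw":1,"delta_pos":[4.0,3.35,0],"yaw":0},
    {"claw":1,"delta_pos":[4.0,3.35,0],"yaw":0},
    {"claw":1,"delta_pos":[4.1,3.45,0],"yaw":0}
  ]
}}

```text
clock: 15.25
eef_pos: [517.4, 185.9, 400.5]
tcp_rot: [3.141, 0.0, 2.228]
contact_force: [1.6, -0.2, -2.5]
opening: 0.089
grasp_force: 59.2
```

{"op": "apply_moves", "data": {
  "deltas": [
    {"claw":1,"delta_pos":[0,0,4],"yaw":0},
    {"claw":1,"delta_pos":[0,0,4],"yaw":0},
    {"claw":1,"delta_pos":[0,0,3],"yaw":0},
    {"claw":1,"delta_pos":[0,0,0],"yaw":0},
    {"claw":1,"delta_pos":[0,0,0],"yaw":0}
  ]
}}

```text
clock: 15.88
eef_pos: [518.4, 184.4, 291.1]
tcp_rot: [3.14, 0.0, 2.229]
contact_force: [-0.1, 0.8, -3.0]
opening: 0.09
grasp_force: 59.3
```

```bash
python3 - <<'E'
from h import *
s=r.sense(); f=r.grab_frame("wrist"); cv2.imwrite("pics/w7.png",f["img"]); np.savez("w7.npz",**f,**s)
print(s["eef_pos"],s["tcp_rot"],s["contact_force"],s["opening"],s["grasp_force"])
P=pts(f,s); R=Ro.from_euler("xyz",s["tcp_rot"]).as_matrix(); L=(P-s["eef_pos"])@R
x,y,z=L.transpose(2,0,1); w=P[...,2]
print("want", R.T[:2,:2]@(np.array([568.8,227])-s["eef_pos"][:2]))
m=(w>81)&(w<86)&(np.hypot(x-.7,y-68)<14); print("stud",m.sum(),L[m].mean(0),L[m].min(0),L[m].max(0))
m=(z>176)&(z<187)&(y>20)&(np.abs(x)<30)
for y0 in (65,70):
    q=m&(abs(y-y0)<1.5); xs=np.sort(x[q]); g=np.diff(xs).argmax(); print(y0,xs[g],xs[g+1])
for x0 in (-2,2):
    q=m&(abs(x-x0)<1.0); ys=np.sort(y[q]); g=np.diff(ys).argmax(); print("along",x0,ys[g],ys[g+1],ys[-1])
E
```

```text
[518.42081707 184.42732442 291.10476423] [3.14017176e+00 4.27903225e-04 2.22887564e+00] [-0.1055946   0.80639024 -3.02548631] 0.09001776029086646 59.253880977630615
want [ 2.87032701 65.89573175]
stud 116 [ -1.66503826  70.29217267 208.32711342] [ -5.90923058  62.11267409 206.94949551] [  3.92723557  74.96274513 209.70727641]
65 -11.923532026643004 13.743897962501034
70 -11.994064422471002 13.633942096976298
along -2 35.837927138760314 80.84696888787828 88.46513292891963
along 2 36.165692344131195 80.8921117659199 88.42749252176552
```

View pics/w7.png

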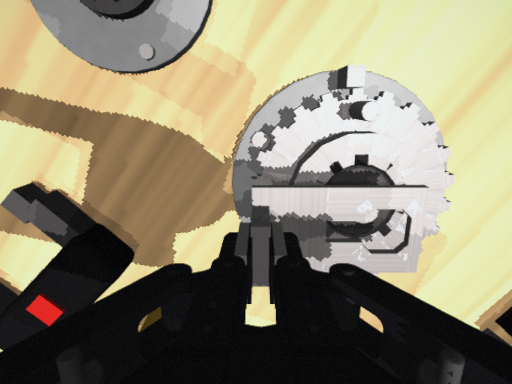

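The keeper is over the cog with the stud partly visible through the hole near (370,215). The pin (365,110) and index block (350,78) are in line and clear of the plate. Fit the visible stud edge with radius fixed at 9.5.

```bash
python3 - <<'E'
from h import *
from scipy.optimize import least_squares
f=dict(np.load("w7.npz")); s=f
P=pts(f,s); R=Ro.from_euler("xyz",s["tcp_rot"]).as_matrix(); L=(P-s["eef_pos"])@R; w=P[...,2]
for v in range(186,262,3): print(v,' '.join('%4d'%k for k in w[v,334:420:3]))
E
```

```text
186  108  108  108  107  108  108  108  107  108  107  107  108  109  107  108  108  107  108  108  108  107  108  108  108  108  108  108  107  108
189  110  109  110  110  110  110  108  109  111  109  110  110  260  109  110  109  108  110  109  110  110  110  110  110  110  109  109  110  109
192  109  110  110  109  108  109  110  110  109  110  109  109  110  109  109  109  109  109  111  109  111  110  109  109  110  108  110  109  109
195  110  110  110  109  109  110  109  110  110  110  109  110  110  109  109  109  109  110  110  109  110  110  110  110  110  110  109  110  109
198  110  111  109  110  109  110  109  110  111  111  110  109  110  109  109  109  110  110  109  109  110  109  110  110  109  110  110  111  109
201  109  110  110  109  111  109  109  111  111  109  110  109  110  110  110  109  111  110  110  110  108  109  109  110  110  110  110  109  110
204  110  110  110  109  110  109  109  110  109  111  109  109  110  111  110  109  110  111  110  109  110  110  110  110  110  109  109  109  110
207  110  110  109  109  110  110  110  110  110  109  10
[... 2073 characters left out ...]
 110  110  110  110  104  105  105  105  105  105  105  104  106  106  109  111  110  110  109  111  109
252  110  110  110  109  110  110  110  110  110  109  110  109  110  109  108  109  109  109  108  109  109  109  109  110  110  110  109  109  110
255  110  110  110  110  109  109  109  109  109  109  109  110  109  110  109  110  110  110  110  109  110  109  110  110  110  110  109  110  109
258  109  110  110  110  110  109  110  110  109  110  110  109  110  110  110  110  110  111  111  109  111  110  111  110  110  109  111  110  109
261  110  110  110  110  110  109  110  110  109  111  110  111  110  110  109  111  110  110  110  109  110  109  111  110  110  110  110  109    0
```

```bash
python3 - <<'E'
from h import *
from scipy.optimize import least_squares
f=dict(np.load("w7.npz")); s=f
P=pts(f,s); R=Ro.from_euler("xyz",s["tcp_rot"]).as_matrix(); w=P[...,2]
m=(w>79)&(w<87); m[:, :335]=0; m[:,420:]=0; m[:200]=0; m[240:]=0
e=[]
for v in range(209,224):
    u=np.nonzero(m[v])[0]
    if len(u): e.append((ray(f,s,u.max()+.5,v,83.)-s["eef_pos"])@R)
for u in range(355,372):
    v=np.nonzero(m[:,u])[0]
    if len(v) and w[v.max()+2,u]<70: e.append((ray(f,s,u,v.max()+.5,83.)-s["eef_pos"])@R)
e=np.array(e)[:,:2]; print(e.round(1).tolist())
q=least_squares(lambda c:np.hypot(*(e-c).T)-9.5,[3,66],loss="soft_l1",f_scale=.5); print(q.x,np.abs(q.fun).mean())
E
```

```text
[[3.5, 75.2], [2.8, 75.3], [2.1, 74.7], [1.5, 74.8], [0.8, 74.9], [0.1, 74.3], [-0.5, 74.4], [-1.2, 74.5], [-1.9, 73.9], [-2.6, 72.7], [-3.2, 72.2], [-3.9, 71.6], [-4.6, 71.0], [-5.3, 69.2], [-6.0, 66.7], [-4.9, 61.2], [-4.9, 61.9], [-4.9, 62.5], [-4.9, 63.1], [-5.6, 63.8], [-5.6, 64.5], [-5.6, 65.1], [-5.6, 65.7], [-6.3, 66.4], [-5.6, 67.0], [-5.6, 67.6], [-5.6, 68.3], [-5.6, 68.9], [-4.9, 69.5], [-4.9, 70.1], [-4.9, 70.7]]
[ 3.64193886 65.81612064] 0.19556999070994394
```

Stud is at tool (3.6, 65.8) and the hole at (0.85, 67.9). Shift by (+2.8, −2.1) mm and lower to just above the head.

{"op": "apply_moves", "data": {
  "deltas": [
    {"claw":1,"delta_pos":[0.28,-0.21,0],"yaw":0},
    {"claw":1,"delta_pos":[0,0,0.8],"yaw":0},
    {"claw":1,"delta_pos":[0,0,0.4],"yaw":0},
    {"claw":1,"delta_pos":[0,0,0],"yaw":0},
    {"claw":1,"delta_pos":[0,0,0],"yaw":0}
  ]
}}

```text
clock: 16.55
eef_pos: [514.6, 185.2, 277.6]
tcp_rot: [-3.141, -0.0, 2.23]
contact_force: [0.4, -0.4, -2.7]
opening: 0.091
grasp_force: 59.3
```

```bash
cat > st.py <<'E'
from h import *
s=r.sense(); f=r.grab_frame("wrist"); cv2.imwrite("pics/w8.png",f["img"])
print(s["eef_pos"],s["tcp_rot"],s["contact_force"])
P=pts(f,s); R=Ro.from_euler("xyz",s["tcp_rot"]).as_matrix(); w=P[...,2];L=(P-s["eef_pos"])@R
print("want",(R.T[:2,:2]@(np.array([568.8,227])-s["eef_pos"][:2])).round(1))
zt=s["eef_pos"][2]-181.3
m=(np.abs(w-83)<3)&(np.hypot(L[...,0]-.7,L[...,1]-68)<13)
vs,us=np.nonzero(m)
e=[]
if m.sum()>30:
  for v in np.unique(vs):
    for u in (us[vs==v].min()-.5,us[vs==v].max()+.5): e.append((ray(f,s,u,v,83.)-s["eef_pos"])@R)
  e=np.array(e); print(m.sum(),e.min(0).round(1),e.max(0).round(1)); 
  for a in e[::4]: print(a[:2].round(1),end=' ')
E
python3 st.py
```

```text
[514.64654303 185.21238187 277.61577102] [-3.14149998e+00 -2.41457134e-05  2.22975332e+00] [ 0.41816588 -0.40325819 -2.68464164]
want [-0.1 68.4]
662 [ -8.6  58.6 194.6] [  8.4  78.1 194.6]
[ 8.4 67.2] [ 7.2 66.1] [ 5.9 64.5] [ 4.7 63.5] [ 3.4 62.4] [ 2.2 61.4] [ 0.9 58.6] [-0.3 58.7] [-1.6 59.4] [-2.8 60.1] [-4.1 60.2] [-5.4 61.5] [-6.7 62.8] [-8.  64.7]
```

Stud centre (0.9, 68.4) against hole (0.85, 67.9), which is aligned. Drop it over the head.

{"op": "apply_moves", "data": {
  "deltas": [
    {"claw":1,"delta_pos":[0,0,0.5],"yaw":0},
    {"claw":1,"delta_pos":[0,0,0.5],"yaw":0},
    {"claw":1,"delta_pos":[0,0,0.5],"yaw":0},
    {"claw":1,"delta_pos":[0,0,0.5],"yaw":0},
    {"claw":1,"delta_pos":[0,0,0.2],"yaw":0},
    {"claw":1,"delta_pos":[0,0,0],"yaw":0},
    {"claw":1,"delta_pos":[0,0,0],"yaw":0}
  ]
}}

```text
clock: 17.48
eef_pos: [514.6, 185.3, 255.8]
tcp_rot: [3.141, 0.0, 2.23]
contact_force: [0.1, -1.2, -2.3]
opening: 0.089
grasp_force: 59.3
```

{"op": "apply_moves", "data": {
  "deltas": [
    {"claw":1,"delta_pos":[0,0,0.1],"yaw":0},
    {"claw":1,"delta_pos":[0,0,0.1],"yaw":0},
    {"claw":1,"delta_pos":[0,0,0],"yaw":0}
  ]
}}

```text
clock: 17.85
eef_pos: [514.5, 185.2, 253.6]
tcp_rot: [-3.141, -0.0, 2.23]
contact_force: [-0.3, 0.2, -1.8]
opening: 0.092
grasp_force: 59.3
```

{"op": "apply_moves", "data": {
  "deltas": [
    {"claw":1,"delta_pos":[0,0,0.05],"yaw":0},
    {"claw":1,"delta_pos":[0,0,0],"yaw":0}
  ]
}}

```text
clock: 18.1
eef_pos: [514.6, 185.2, 253.2]
tcp_rot: [-3.142, -0.0, 2.23]
contact_force: [-0.1, 0.2, -2.5]
opening: 0.087
grasp_force: 59.3
```

{"op": "apply_moves", "data": {
  "deltas": [
    {"claw":1,"delta_pos":[0,0.3,0],"yaw":0},
    {"claw":1,"delta_pos":[0,0.3,0],"yaw":0},
    {"claw":1,"delta_pos":[0,0.4,0],"yaw":0},
    {"claw":1,"delta_pos":[0,0,0],"yaw":0}
  ]
}}

```text
clock: 18.6
eef_pos: [522.8, 191.6, 253.2]
tcp_rot: [3.141, 0.0, 2.23]
contact_force: [-0.0, 0.0, -2.8]
opening: 0.085
grasp_force: 59.3
```

The slot is taking the neck freely. Continue.

{"op": "apply_moves", "data": {
  "deltas": [
    {"claw":1,"delta_pos":[0,0.4,0],"yaw":0},
    {"claw":1,"delta_pos":[0,0.4,0],"yaw":0},
    {"claw":1,"delta_pos":[0,0.4,0],"yaw":0},
    {"claw":1,"delta_pos":[0,0.3,0],"yaw":0},
    {"claw":1,"delta_pos":[0,0.1,0],"yaw":0},
    {"claw":1,"delta_pos":[0,0,0],"yaw":0}
  ]
}}

```text
clock: 19.35
eef_pos: [535.1, 201.1, 253.1]
tcp_rot: [-3.141, -0.0, 2.23]
contact_force: [-0.4, 0.1, -1.7]
opening: 0.09
grasp_force: 59.2
```

{"op": "apply_moves", "data": {
  "deltas": [
    {"claw":1,"delta_pos":[0,0.1,0],"yaw":0},
    {"claw":1,"delta_pos":[0,0.05,0],"yaw":0},
    {"claw":1,"delta_pos":[0,0,0],"yaw":0}
  ]
}}

```text
clock: 19.73
eef_pos: [536.3, 202.1, 253.2]
tcp_rot: [3.142, -0.0, 2.23]
contact_force: [0.4, -0.1, -2.1]
opening: 0.093
grasp_force: 59.2
```

```bash
python3 st.py
```

```text
[536.31745649 202.05820984 253.18388887] [ 3.14158194e+00 -3.48722644e-06  2.22981221e+00] [ 0.4340452  -0.13600821 -2.13754787]
want [-0.2 41. ]
```

{"op": "apply_moves", "data": {
  "deltas": [
    {"claw":1,"delta_pos":[0,0.07,0],"yaw":0},
    {"claw":1,"delta_pos":[0,0.05,0],"yaw":0},
    {"claw":1,"delta_pos":[0,0,0],"yaw":0}
  ]
}}

```text
clock: 20.15
eef_pos: [537.2, 202.8, 253.2]
tcp_rot: [-3.142, 0.0, 2.23]
contact_force: [-0.0, -0.7, -2.4]
opening: 0.088
grasp_force: 59.2
```

{"op": "apply_moves", "data": {
  "deltas": [
    {"claw":1,"delta_pos":[0,0.07,0],"yaw":0},
    {"claw":1,"delta_pos":[0,0,0],"yaw":0}
  ]
}}

```text
clock: 20.4
eef_pos: [537.5, 203.0, 253.1]
tcp_rot: [-3.141, -0.0, 2.23]
contact_force: [-2.3, -2.4, -1.0]
opening: 0.093
grasp_force: 59.6
```

Contact of 3.3 N at 29 mm of travel, so the neck is at the slot's end. Release and rise.

{"op": "apply_moves", "data": {
  "deltas": [
    {"claw":0.6,"delta_pos":[0,0,0],"yaw":0},
    {"claw":0.6,"delta_pos":[0,0,0],"yaw":0},
    {"claw":0.6,"delta_pos":[0,0,0],"yaw":0},
    {"claw":0.6,"delta_pos":[0,0,0],"yaw":0}
  ]
}}

```text
clock: 20.9
eef_pos: [537.9, 203.3, 253.3]
tcp_rot: [3.141, 0.0, 2.23]
contact_force: [0.5, -0.1, -0.1]
opening: 0.201
grasp_force: 0.0
```

{"op": "apply_moves", "data": {
  "deltas": [
    {"claw":0.6,"delta_pos":[0,0,-1],"yaw":0},
    {"claw":0.6,"delta_pos":[0,0,-3],"yaw":0},
    {"claw":0.6,"delta_pos":[0,0,-5],"yaw":0},
    {"claw":0.6,"delta_pos":[0,0,-5],"yaw":0},
    {"claw":0.6,"delta_pos":[0,0,0],"yaw":0}
  ]
}}

```text
clock: 21.52
eef_pos: [538.9, 203.6, 398.3]
tcp_rot: [3.134, 0.002, 2.23]
contact_force: [0.1, -0.6, -0.1]
opening: 0.203
grasp_force: 0.0
```

```bash
python3 - <<'E'
from h import *
s=r.sense(); f=r.grab_frame("wrist"); cv2.imwrite("pics/w9.png",f["img"])
print(s["eef_pos"],s["contact_force"])
P=pts(f,s); x,y,z=P.transpose(2,0,1); c=np.array([568.8,227]); rr=np.hypot(x-c[0],y-c[1])
m=(rr<13)&(z>79)&(z<88); print("stud",P[m].mean(0)); c=P[m].mean(0)[:2]
m=(rr<75)&(z>96)&(z<104); Q=P[m]; print("tab",cv2.minAreaRect(Q[:,:2].astype(np.float32)),Q[:,2].mean())
d=c-cv2.minAreaRect(Q[:,:2].astype(np.float32))[0]; print("tab-stud",np.hypot(*d),np.arctan2(d[1],d[0]))
m=(rr<60)&(z>70)&(z<74); Q=P[m]; A=np.c_[Q[:,:2]-c,np.ones(len(Q))]; print("plate",np.linalg.lstsq(A,Q[:,2],rcond=None)[0],cv2.minAreaRect(Q[:,:2].astype(np.float32)))
m=(rr<45)&(z>64)&(z<69); print("boss",np.median(z[m]))
E
```

```text
[538.94806298 203.62736926 398.27288367] [ 0.07979848 -0.60191489 -0.0724941 ]
stud [568.95617695 227.68267729  82.86850806]
tab ((537.3197021484375, 203.28602600097656), (8.334563255310059, 30.334060668945312), 37.7713737487793) 100.03168694260684
tab-stud 39.95075883717207 0.6569039125025286
plate [ 6.63585143e-04 -1.88829752e-03  7.20534665e+01] ((560.664306640625, 242.32229614257812), (92.21634674072266, 83.39583587646484), 37.58136749267578)
boss 67.01481979079358
```

View pics/w9.png

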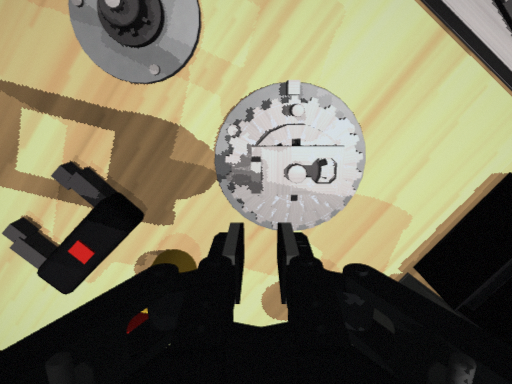

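The last view shows the stud head (297,172) over the slot and the open hole (325,170) beyond it. The pin (297,108) is clear of the plate and in line with the index block (293,88). The tab is 39.95 mm from the stud (40 specified), the plate is flat with its top at 72.05, and the boss is at 67.0. Handing in.

```bash
python3 -c "
from rig import r
print(r.sign_off())"
```

```text
the job is handed in; nothing more can be done
None
```

The job is handed in (no verdict came back): the cog is fully home on the hub, and the keeper lies flat on its boss, locked under the stud's head and clear of the pin. The whole run took about 21.5 s of the 64 s allowed, and no contact was seen with anything else on the bench.

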